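# Take up the play of a reactor carrier with the spacer that fits

### The arm

A 6-joint arm with a two-finger parallel gripper is mounted at the origin on the work surface. World frame = base frame: x ahead of the robot, y to its left, z up, the work surface at z = 0. Lengths are in m, angles in rad, forces in N, time in s.
With the tool pointing down it reaches from about 0.3 to 0.85 m from the base axis. Payload 4.2 kg.
Tool frame: the origin (TCP) lies midway between the tips of the shut fingers; the grasp point (between the pads) lies 19 mm behind it; z points along the fingers, y is the direction in which the jaws open and shut (so a half turn about z gives the same grasp; the last joint's range is limited). The gripper opens to 91 mm and grips with 3 to 60 N. Pads are 32 mm wide; open, the fingers measure 118 mm over their backs; the gripper's body (76 mm by 178 mm) begins 60 mm behind the grasp point.
Start: joints at [-1.301, 0.32, 1.565, -0, 1.257, -0.02], TCP at [0.164, -0.551, 0.214] pointing down, gripper open.
Joint ranges: [-3.11, 3.11], [-0.84, 2.01], [0.21, 2.61], [-1.34, 4.49], [0.05, 2.63], [-2.56, 2.56]. Speed limits (rad/s): [2.57, 2.57, 3.14, 3.14, 3.14, 3.14].

### API

Orientations are given as [roll, pitch, yaw] about the fixed x, y, z axes, in that order (R = Rz(yaw) Ry(pitch) Rx(roll)).
In Python, from workcell import * gives the robot as it stands.
- The arm moves only by the shell command python3 -m creep 'ROWS' [OPENING] [FORCE]. ROWS is JSON, a list that holds one entry, the list of rows, each a list of 6 numbers: the shift along the tool's x, y, z in units of 50 mm (1.0 is 50 mm), then the turn, a rotation vector about the tool's x, y, z in units of 8 degrees (1.0 is 8 degrees). A call has 1 to 10 rows; each row shifts and turns the pose as measured when the row begins, along the tool's axes as they then stand; what a row does not reach is not made up. A row lasts 1/8 s, in which the tool goes at most 62.5 mm and 10.7 degrees, less where a joint would pass 70% of its speed; a pose out of reach is approached as far as the arm can. A call is refused whole if a number of a shift passes 1 or a number of a turn 1, either way. A call with a gripper value outside its range is refused whole. OPENING is the finger opening in mm, from 0 to 91.2, set as the call begins (- or left out, the last holds). The fingers move at their own pace and stop on an object; FORCE is the grip in N (left out, the last holds). Time passes only in rows, so rows that do not move let the fingers close. It gives the time, the measured TCP pose, the force and the opening at its end, in the units of the state.
- observe(): the state, without advancing time (a new reading comes with each control period).
- get_image(name): name is "side" or "top"; returns a dict with "img" (420x560x3 uint8, red, green, blue), "z_map" (420x560 float32, m along the optical axis (not along the pixel's ray), 0 where there is no reading), "fx", "fy", "cx", "cy" (pixels), "pose" (4x4, takes a point from camera to world coordinates). Camera axes: x right, y down, z forward; pixel columns grow to the right and rows downward; lengths in m; the calibration is good to about 2 mm. A picture is of the moment at which its call begins.
- sign_off(): hands the job in, once; it reports no verdict.
Trained networks look in a picture, given as the dict that the camera call returned (one of the last four; its "shot" number tells which), for a name from the list of things; names that differ only in an ending like _2 or _b are one class to them, and where a whole thing is asked for, a point or a joint stands for the part that bears it (a point fixed in the world has none). Each returns a list of dicts, best first, with "conf" (0 to 1); they miss things now and then, are a little off and sometimes report something else, mostly with a low value. They report only what shows in the picture. A call takes as long as a camera call. They do not tell look-alikes from the thing itself.
- recognise(picture, query): "position" ([row, column] in pixels, amid what is visible of it).
The state is a dict: "clock": time; "qpos": joint angles; "qd": joint speeds; "effort": joint torques, N m; "position": TCP position; "tool_rot": TCP orientation; "force": force on the tool from outside, world axes, zero at the start; "wrist_torque": the same for the moment, N m; "width": opening from 0.0 (shut) to 1.0 (fully open).
Only numpy, scipy, OpenCV 4.12 (cv2) and the standard library are available. Lean on these libraries where they do the work, as an engineer would, in place of code of your own. Each camera call takes 0.05 s, during which the arm holds its last target.

### The job

The vessel carrier has play in its stand: find which of the three spacers in the rack slides snugly into the gap between the carrier's fixed cheek and the spring-loaded jaw, so that the jaw gives way and grips it: it is the thickest of those that go in by a gentle push, while a thinner one stands loose. Push that one down fully home in the middle of the slot, upright, and let go; never force a spacer that is blocked. The other two must end standing in the rack (any pocket), and leave everything else where it is.

Things in the scene. Friction and masses are not known exactly. Their poses are not given: they have to be found in the camera images.
- slot (a point): Slot between fixed cheek and sprung jaw. Point on the slot's floor (12 mm above the bench), mid-length, in the plane of the cheek's face. x along the slot, z up, y into the cheek: the gap lies on the -y side. Slot open at both ends and above. The gap, cheek face to free jaw face, is 11 to 19.5 mm, different each time (not measured).
- stand: Fixed grey foot plate 170 x 330 x 12 mm; origin 12 mm under slot, same axes. Carries the steel jaw (50 mm long, top 36 mm above the slot's floor, uppermost 9 mm leaning back 3 mm as lead-in). The jaw gives way by 4 mm and no more, pushing back with 3 N at first, 7 N at the end. Behind it an aluminium block 56 x 22 mm, 34 mm high. A rod 300 mm high at x, y = 65, 210 mm.
- carrier: Fixed vessel carrier on the foot; origin at slot, same axes. Dark steel cheek 60 mm long, 20 mm thick, 35 mm high above the slot's floor; its face is the plane y = 0, vertical up to 26 mm, the uppermost 9 mm leaning back 3 mm as lead-in. A glass vessel 112 mm across, 110 mm high stands at y = 162 mm.
- rack: Fixed white plastic rack, 62 x 168 x 36 mm high; origin at the centre of its underside. Three pockets along its y axis at y = -64, 0 and +64 mm, each 46 mm (x) by 24 mm (y) inside, 30 mm deep, floor 6 mm above the bench. Each holds one spacer, standing, in any order.
- spacer_thin_c (a point): Centre (half-way up) of an aluminium spacer with a blade 14 mm thick, 84 mm high in all, 36 to 63 g. Blade 40 mm along x, 14 mm along y, from the foot to 2 mm below this point; its lowest 8 mm taper by 2.5 mm a face. Above it a handle 22 (x) by 12 (y) by 44 mm high (alike on all). x lies along the rack's x in the rack and goes along the slot's x, either way round.
- spacer_mid_c (a point): Centre (half-way up) of an aluminium spacer with a blade 17 mm thick, 84 mm high in all, 36 to 63 g. Blade 40 mm along x, 17 mm along y, from the foot to 2 mm below this point; its lowest 8 mm taper by 2.5 mm a face. Above it a handle 22 (x) by 12 (y) by 44 mm high (alike on all). x lies along the rack's x in the rack and goes along the slot's x, either way round.
- spacer_thick_c (a point): Centre (half-way up) of an aluminium spacer with a blade 20 mm thick, 84 mm high in all, 36 to 63 g. Blade 40 mm along x, 20 mm along y, from the foot to 2 mm below this point; its lowest 8 mm taper by 2.5 mm a face. Above it a handle 22 (x) by 12 (y) by 44 mm high (alike on all). x lies along the rack's x in the rack and goes along the slot's x, either way round.
- spanner: Bystander: flat steel open-ended spanner, 150 long, lying; origin under its middle.
- reagent: Bystander: glass bottle with a blue cap, 60 across and 130 high; origin at the centre of its underside.
- beaker: Bystander: glass beaker, 70 across and 85 high; origin at the centre of its underside.
- collar: Bystander: dark steel collar lying flat, 52 across and 16 high; origin at the centre of its underside.
- springbolt: Bystander: steel bolt standing on its round head, 22 across and 45 high; origin at the centre of its underside.
- dish: Bystander: white porcelain bowl, 90 across and 25 high; origin at the centre of its underside.
- jar: Bystander: small amber glass jar with a white cap, 56 across and 70 high; origin at the centre of its underside.
Mind the look-alikes: they are no part of the job. What is shaped like the rack but brown is not meant.

How it is judged:
By the outcome, as a careful person would: the job done as asked, in the order asked, and still so for the second after the job is handed in, with the robot touching nothing.
It also fails if it takes over 69 s, if anything falls off the work surface, if the arm or the gripper's body presses on something with over 40 N, if the wrist force passes 120 N, or if a joint passes its speed limit or range.

## Working session

There is one attempt and no reset: what is moved stays moved. The work goes in short steps, Python scripts to look and compute and a shell command to move; the robot and the scene stay as the last step left them, time stands still between calls to the robot, and variables do not carry over. Pictures are saved under pics/ and viewed, and the job is handed in when it is done.

```bash
ls; mkdir -p pics; python3 - <<'E'
from workcell import *
import cv2,numpy as np
s=observe();print(s)
for n in("side","top"):
    p=get_image(n);cv2.imwrite(f"pics/{n}0.png",p["img"][:,:,::-1]);np.savez(f"/tmp/{n}0.npz",**p)
    print(n,p["fx"],p["fy"],p["cx"],p["cy"],p["pose"].round(3).tolist(),p.get("shot"))
    for q in["slot","rack","carrier","stand","spacer_thin_c","spacer_mid_c","spacer_thick_c"]:
        print(q,[(np.round(r["position"],1).tolist(),round(r["conf"],2)) for r in recognise(p,q)][:4])
E
```

```text
pics
{'clock': 0.0, 'qpos': array([-1.30099284e+00,  3.20320786e-01,  1.56568058e+00, -2.37016567e-05,
        1.25738205e+00, -2.00007012e-02]), 'qd': array([-0.00033262,  0.00092579,  0.00037461,  0.00026062,  0.00064413,
        0.00062899]), 'effort': array([-2.44888957e-03, -4.12459767e+01, -2.31972009e+01,  7.26746977e-02,
        4.56955098e-02, -1.48418130e-04]), 'position': array([ 0.16417386, -0.5505404 ,  0.21310308]), 'tool_rot': array([-3.13980180e+00, -1.32846352e-05,  2.89811506e-01]), 'force': array([ 0.25808086, -0.48549506, -0.77573565]), 'wrist_torque': array([-0.00530493, -0.03978428,  0.00760324]), 'width': 0.9997693143196653}
side 410.51188368527875 410.51188368527875 283.05069581442905 212.20513123984028 [[-0.749, -0.423, 0.509, -0.049], [-0.662, 0.486, -0.57, 0.62], [-0.007, -0.764, -0.645, 0.739], [0.0, 0.0, 0.0, 1.0]] 1
slot [([243.9, 232.9], 0.65)]
rack [([190.3, 325.3], 0.85), ([198.4, 415.7], 0.71)]
carrier [([241.5, 197.6], 0.67), ([176.6, 327.6], 0.6)]
stand [([326.9, 150.3], 0.65), ([233.9, 225.5], 0.62)]
spacer_thin_c [([184.9, 313.4], 0.49)]
spacer_mid_c [([176.8, 328.2], 0.6)]
spacer_thick_c []
top 495.296984492666 495.296984492666 284.26736731150373 213.79541660631764 [[-0.019, -0.98, 0.2, 0.213], [-1.0, 0.019, 0.0, -0.003], [-0.004, -0.2, -0.98, 1.654], [0.0, 0.0, 0.0, 1.0]] 2
slot [([219.0, 247.9], 0.89)]
rack [([225.0, 337.2], 0.65), ([293.7, 392.5], 0.65), ([210.6, 213.4], 0.51)]
carrier [([210.8, 210.6], 0.87), ([184.2, 146.0], 0.28)]
stand [([217.6, 244.4], 0.72)]
spacer_thin_c [([222.0, 323.2], 0.63)]
spacer_mid_c [([206.5, 215.0], 0.53), ([243.7, 148.9], 0.46), ([221.4, 337.7], 0.45)]
spacer_thick_c []
```

View pics/side0.png

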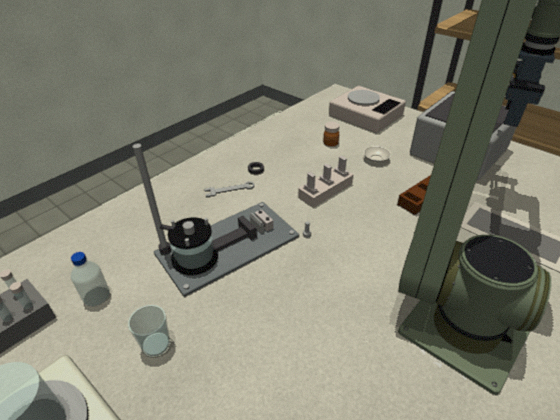

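View pics/top0.png

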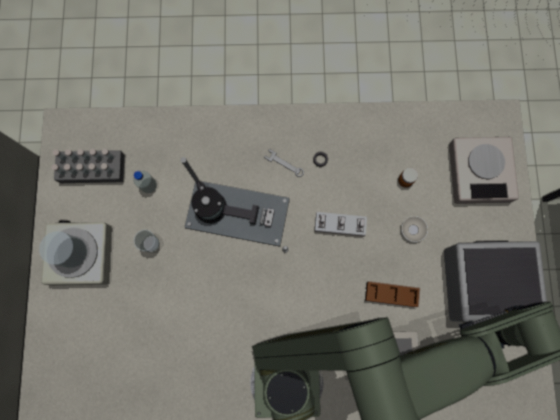

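```bash
cat > h.py <<'E'
import numpy as np,cv2
def cloud(p):
    z=p["z_map"];v,u=np.mgrid[0:z.shape[0],0:z.shape[1]]
    c=np.stack([(u-p["cx"])/p["fx"]*z,(v-p["cy"])/p["fy"]*z,z,np.ones_like(z)],-1)
    w=c@np.asarray(p["pose"]).T
    w[z==0]=np.nan
    return w[...,:3]
def crop(img,r0,r1,c0,c1,k,name):
    cv2.imwrite(name,cv2.resize(img[r0:r1,c0:c1,::-1],None,fx=k,fy=k,interpolation=cv2.INTER_CUBIC))
def proj(p,pts):
    T=np.linalg.inv(p["pose"]);q=np.asarray(pts)@T[:3,:3].T+T[:3,3]
    return np.stack([q[:,0]/q[:,2]*p["fx"]+p["cx"],q[:,1]/q[:,2]*p["fy"]+p["cy"]],-1)
E
python3 - <<'E'
from h import *
t=dict(np.load("/tmp/top0.npz"));s=dict(np.load("/tmp/side0.npz"))
crop(t["img"],150,260,180,380,4,"pics/topc.png")
crop(s["img"],140,290,150,370,3.6,"pics/sidec.png")
for p,n in((t,"top"),(s,"side")):
    w=cloud(p)
    for r,c in ([(219,248),(225,340),(221,323),(222,340),(224,360),(300,350)] if n=="top" else [(244,233),(178,311),(168,327),(158,343),(300,300)]):
        print(n,r,c,w[r,c].round(3))
    # tall things in region of rack
E
```

```text
top 219 248 [0.531 0.12  0.014]
top 225 340 [ 0.498 -0.185  0.053]
top 221 323 [ 0.506 -0.127  0.088]
top 222 340 [ 0.504 -0.183  0.071]
top 224 360 [ 0.494 -0.246  0.084]
top 300 350 [ 0.256 -0.214 -0.008]
side 244 233 [0.538 0.153 0.012]
side 178 311 [ 0.508 -0.119  0.083]
side 168 327 [ 0.501 -0.183  0.086]
side 158 343 [ 0.494 -0.251  0.089]
side 300 300 [ 0.306  0.169 -0.001]
```

```bash
sleep 1; ls pics
```

```text
side0.png
sidec.png
top0.png
topc.png
```

View pics/topc.png

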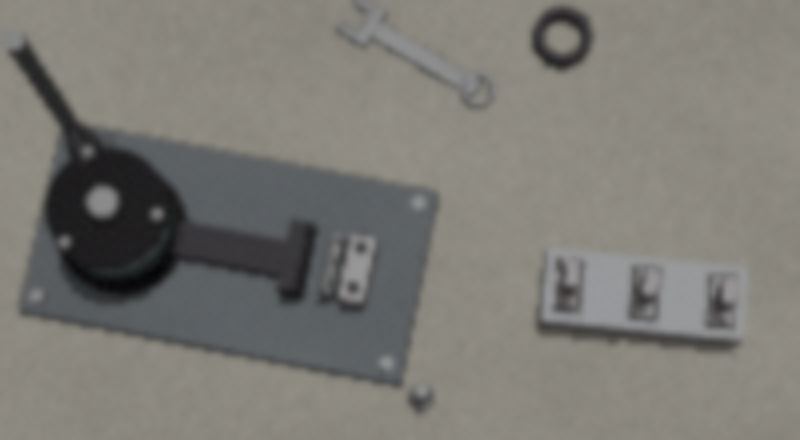

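View pics/sidec.png

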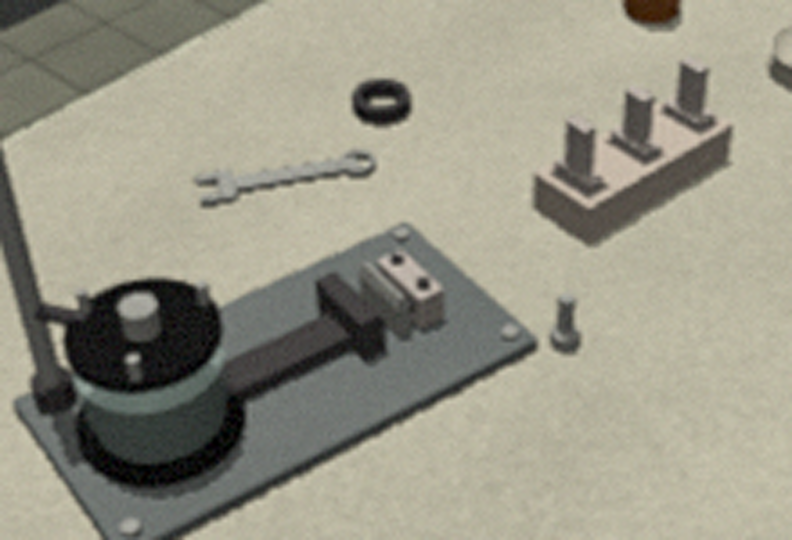

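```bash
python3 - <<'E'
from workcell import *
from h import *
for n in("side","top"):
    I=[];Z=[]
    for k in range(5):
        p=get_image(n);I.append(p["img"].astype(float));Z.append(p["z_map"])
    p["img"]=np.mean(I,0);Z=np.array(Z);Z[Z==0]=np.nan;print(n,np.nanstd(Z,0)[150:260,200:380].mean(), np.std(I,0).mean())
    p["z_map"]=np.nan_to_num(np.nanmedian(Z,0)).astype(np.float32);np.savez(f"/tmp/{n}A.npz",**p)
t=dict(np.load("/tmp/topA.npz"));s=dict(np.load("/tmp/sideA.npz"))
for p,n,bx,by in((t,"t",(200,240),(310,375)),(s,"s",(130,205),(290,360))):
    w=cloud(p)
    crop(np.clip(p["img"]*1.2,0,255).astype(np.uint8),bx[0],bx[1],by[0],by[1],10,f"pics/rack{n}.png")
t_=t;crop(np.clip(t["img"]*1.6,0,255).astype(np.uint8),195,240,225,290,10,"pics/slott.png")
crop(np.clip(s["img"]*1.4,0,255).astype(np.uint8),200,250,220,295,10,"pics/slots.png")
E
```

```text
side 0.0019022332 2.1835991027442714
top 0.003379684 0.5002020422732212
```

View pics/rackt.png

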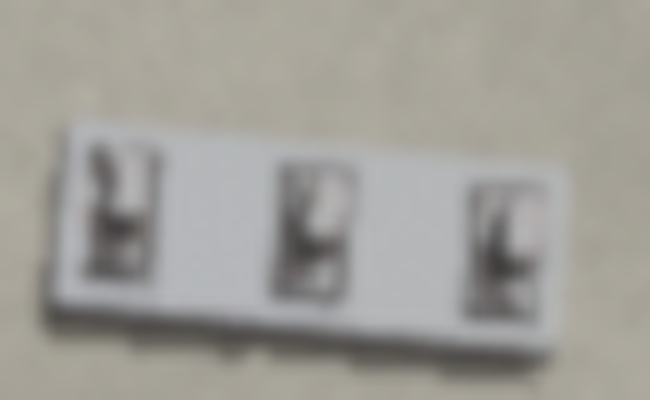

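View pics/racks.png

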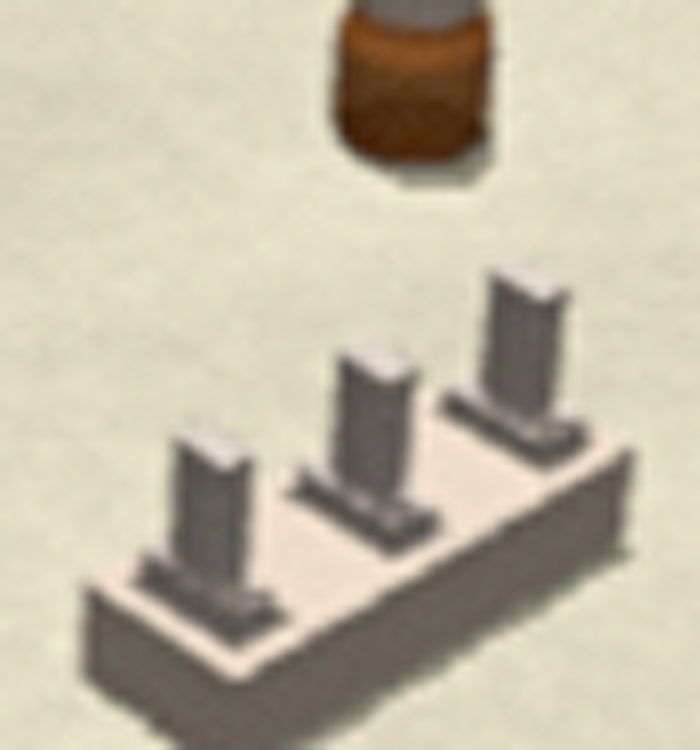

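View pics/slott.png

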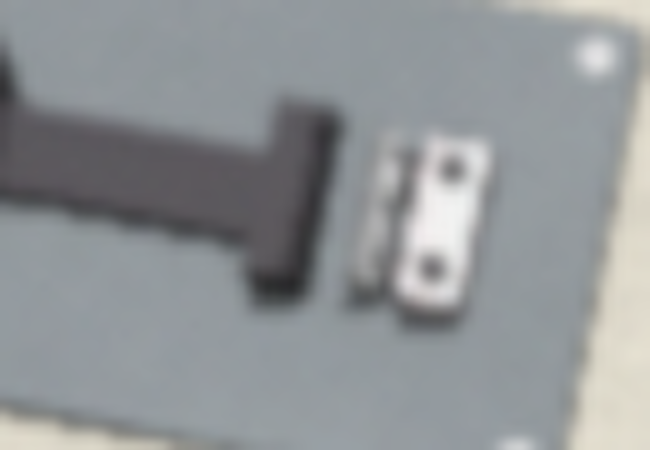

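View pics/slots.png

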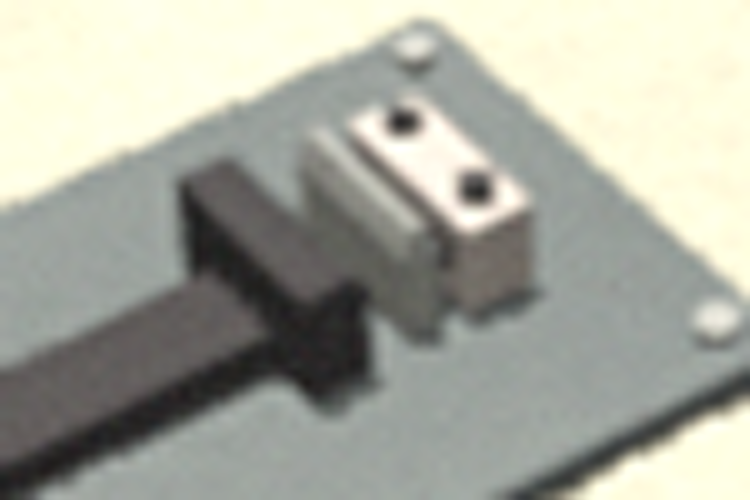

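```bash
cat > fit.py <<'E'
from h import *
from scipy.optimize import least_squares
t=dict(np.load("/tmp/topA.npz"));s=dict(np.load("/tmp/sideA.npz"))
def P(pts,c0,r0): return np.array(pts,float)/10+[c0,r0]-.45
def fit(obs,x0,fn=None):
    # obs list of (cam, local pts, pix)
    def res(q):
        c,sn=np.cos(q[2]),np.sin(q[2]);out=[]
        for p,L,px in obs:
            L=np.array(L,float);W=np.stack([q[0]+c*L[:,0]-sn*L[:,1],q[1]+sn*L[:,0]+c*L[:,1],L[:,2]],-1)
            out.append((proj(p,W)-px).ravel())
        return np.concatenate(out)
    r=least_squares(res,x0,loss="soft_l1");return r.x,res(r.x).reshape(-1,2)
if __name__=="__main__":
    # rack axes: y -> world y, x->world x ; yaw ~ -0.1
    a,b=.031,.084;h=.036
    Lt=[(a,b,h),(a,-b,h),(-a,-b,h),(-a,b,h)]
    ot=(t,Lt,P([(72,122),(568,168),(548,352),(52,300)],310,200))
    os_=(s,[(a,b,h),(-a,b,h),(-a,-b,h),(-a,-b,0),(-a,b,0)],P([(88,585),(235,678),(630,452),(628,552),(235,770)],290,130))
    os_=(s,os_[1][:4],os_[2][:4])
    for n,o in(("top",[ot]),("side",[os_]),("both",[ot,os_])):
        q,r=fit(o,[.5,-.185,-.1]);print(n,q.round(4),r.round(1).tolist())
    # slot frame: local: x along slot, y into cheek
    h=.047
    ct=(t,[(.03,.02,h),(.03,.003,h),(-.03,.003,h),(-.03,.02,h)],P([(280,98),(322,103),(290,268),(250,262)],225,195))
    cs=(s,[(.03,.02,h),(-.03,.003,h),(-.03,.02,h)],P([(185,182),(365,290),(315,308)],220,200))
    for n,o in(("top",[ct]),("side",[cs]),("both",[ct,cs])):
        q,r=fit(o,[.53,.12,-.1]);print(n,q.round(4),r.round(1).tolist())
E
python3 fit.py
```

```text
top [ 0.5073 -0.1888 -0.1225] [[-0.6, -0.3], [0.1, 0.1], [0.8, 0.1], [-0.3, 0.1]]
side [ 0.5041 -0.1883 -0.1234] [[-0.6, -0.1], [0.0, 0.6], [0.8, -0.2], [-0.2, -0.4]]
both [ 0.5059 -0.189  -0.1217] [[-0.5, 0.1], [0.2, 0.5], [0.9, 0.5], [-0.2, 0.5], [-0.9, -0.4], [-0.3, 0.2], [0.4, -0.5], [-0.6, -0.7]]
top [ 0.5434  0.0892 -0.1887] [[-0.3, -0.7], [0.5, -0.4], [0.4, 0.6], [-0.6, 0.4]]
side [ 0.5355  0.089  -0.2239] [[0.1, 0.2], [0.3, -0.6], [-0.4, 0.4]]
both [ 0.5398  0.0885 -0.1847] [[-0.1, 0.4], [0.7, 0.7], [0.7, 1.7], [-0.4, 1.5], [-1.1, -0.3], [-0.3, -1.6], [-1.0, -0.5]]
```

```bash
cat > ov.py <<'E'
from fit import *
def poly(im,p,q,L,c0,r0,k,col):
    c,sn=np.cos(q[2]),np.sin(q[2]);L=np.array(L,float)
    W=np.stack([q[0]+c*L[:,0]-sn*L[:,1],q[1]+sn*L[:,0]+c*L[:,1],L[:,2]],-1)
    x=((proj(p,W)-[c0,r0]+.5)*k-.5)
    cv2.polylines(im,[np.round(x*8).astype(int).reshape(-1,1,2)],True,col,1,cv2.LINE_AA,3)
def over(p,q,g,box,k,name,gain=1.4):
    r0,r1,c0,c1=box
    im=cv2.resize(np.clip(p["img"][r0:r1,c0:c1,::-1]*gain,0,255).astype(np.uint8),None,fx=k,fy=k,interpolation=cv2.INTER_CUBIC)
    f=.012
    for y0,y1,x,h in((.003,.02,.03,.047),(0,.02,.03,.012),(-g-.0,-g-.0001,.025,.012),(-g-.003,-g-.0031,.025,.048)):
        poly(im,p,q,[(x,y0,h),(x,y1,h),(-x,y1,h),(-x,y0,h)],c0,r0,k,(0,0,255) if h>.02 else (0,255,255))
    cv2.imwrite(name,im)
if __name__=="__main__":
    over(t,[.5434,.0892,-.1887],.015,(195,240,225,290),12,"pics/ovt.png",1.6)
    over(s,[.5375,.089,-.2],.015,(200,250,220,285),12,"pics/ovs.png")
    im=cv2.resize(np.clip(t["img"][178:250,182:292,::-1]*1.4,0,255).astype(np.uint8),None,fx=7,fy=7,interpolation=cv2.INTER_CUBIC);cv2.imwrite("pics/plate.png",im)
E
python3 ov.py
```

```text
(no output)
```

View pics/ovt.png

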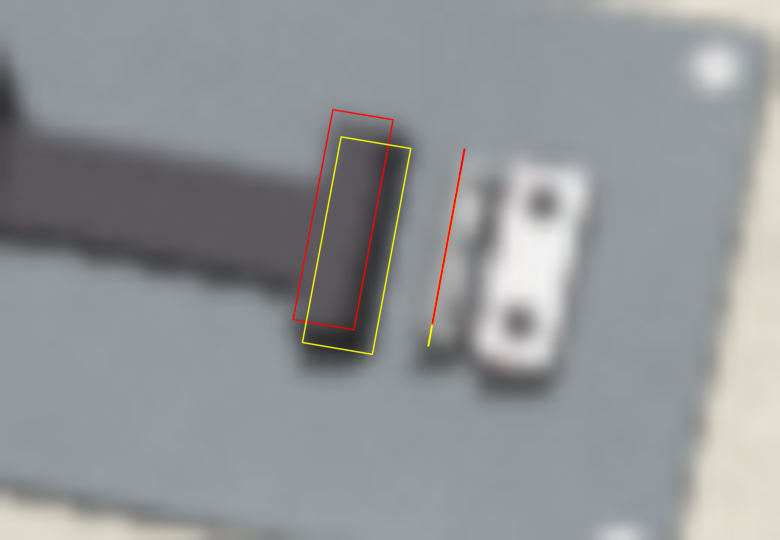

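View pics/ovs.png

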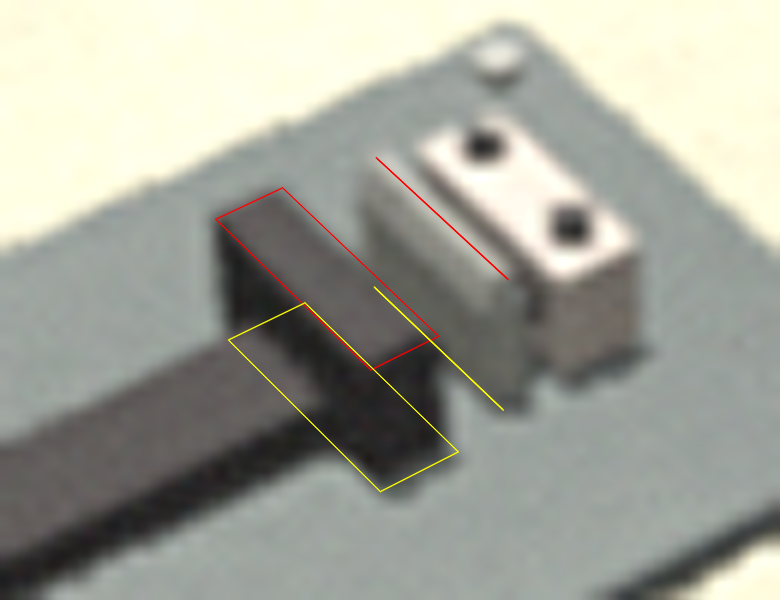

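View pics/plate.png

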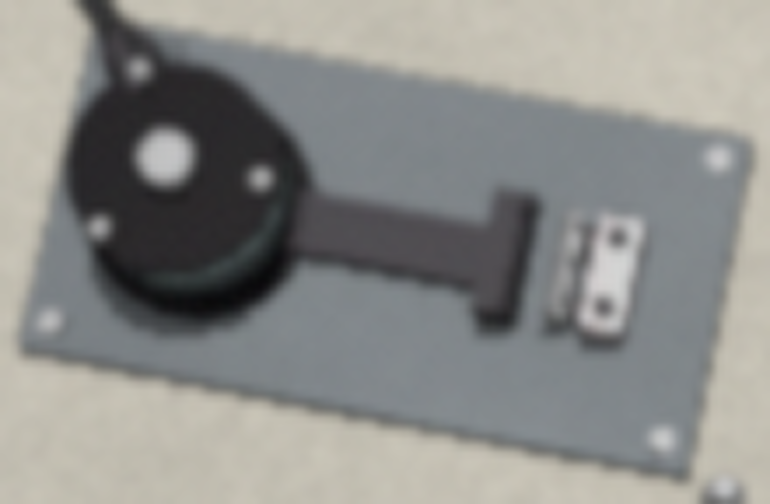

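```bash
python3 - <<'E'
from fit import *
def PK(pts,c0,r0,k): return (np.array(pts,float)+.5)/k-.5+[c0,r0]
a,b,h=.085,.165,.012
L=[(a,b,h),(a,-b,h),(-a,-b,h),(-a,b,h)]
ot=(t,L[1:],PK([(751,138),(690,478),(22,350)],182,178,7))
os_=(s,L[:3],PK([(15,403),(403,223),(538,345)],150,140,3.6))
for n,o in(("top",[ot]),("side",[os_]),("both",[ot,os_])):
    q,r=fit(o,[.55,.19,-.2]);print(n,q.round(4),r.round(1).tolist())
im=cv2.resize(s["img"][195:292,150:302,::-1].astype(np.uint8),None,fx=5.2,fy=5.2,interpolation=cv2.INTER_CUBIC);cv2.imwrite("pics/plates.png",im)
E
```

```text
top [ 0.5554  0.1571 -0.2065] [[0.7, -0.1], [0.0, -0.0], [-0.8, 0.1]]
side [ 0.5511  0.1611 -0.2124] [[-2.0, 0.2], [0.8, 0.1], [0.4, -0.7]]
both [ 0.5535  0.1584 -0.2035] [[0.3, 0.2], [-0.2, 0.4], [-1.1, 0.9], [-1.7, -0.4], [0.4, -0.8], [0.2, -2.1]]
```

View pics/plates.png

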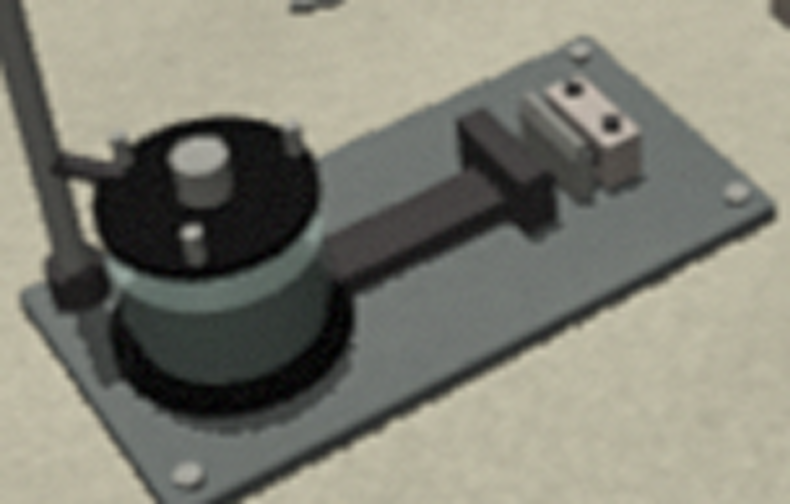

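```bash
python3 - <<'E'
from ov import *
def dr(p,q,gs,box,k,name,gain):
    r0,r1,c0,c1=box
    im=cv2.resize(np.clip(p["img"][r0:r1,c0:c1,::-1]*gain,0,255).astype(np.uint8),None,fx=k,fy=k,interpolation=cv2.INTER_CUBIC)
    im0=im.copy()
    for g,col in gs:
        pr=[(-.025,-g,.012),(-.025,-g,.039),(-.025,-g-.003,.048),(.025,-g-.003,.048),(.025,-g,.039),(-.025,-g,.039),(-.025,-g,.012)]
        poly(im,p,q,pr,c0,r0,k,col)
    pr=[(-.03,0,.012),(-.03,0,.038),(-.03,.003,.047),(.03,.003,.047),(.03,.02,.047),(-.03,.02,.047),(-.03,.003,.047),(-.03,0,.038)]
    poly(im,p,q,pr,c0,r0,k,(0,0,255))
    cv2.imwrite(name,np.hstack([im0,im]) if im.shape[1]<400 else im)
dr(s,[.5375,.089,-.205],[(.013,(0,255,0)),(.017,(255,0,0))],(205,240,228,268),20,"pics/g1.png",1.5)
for d in(0,):
    dr(t,[.5415,.0875,-.205],[(.013,(0,255,0)),(.017,(255,0,0))],(200,230,244,276),20,"pics/g2.png",1.8)
E
```

```text
(no output)
```

View pics/g1.png

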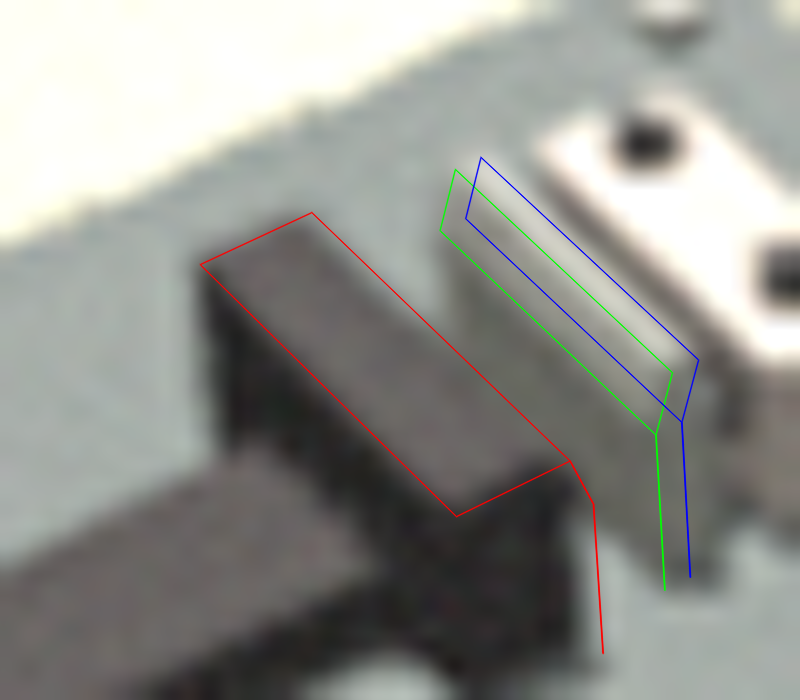

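View pics/g2.png

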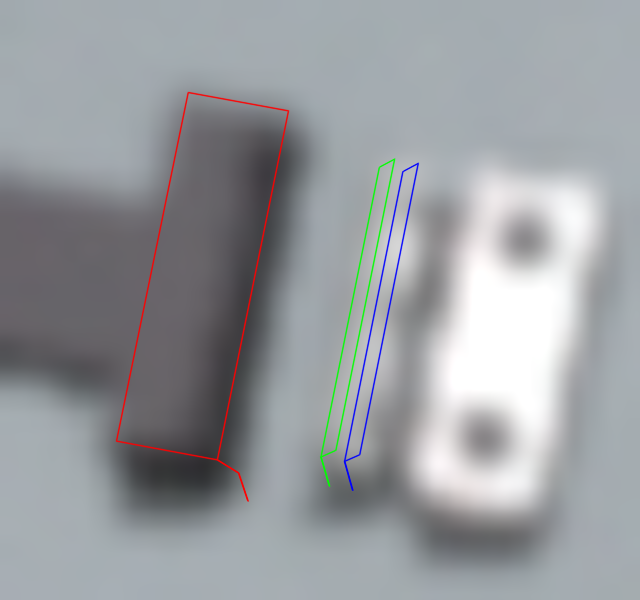

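```bash
cat > d.py <<'E'
import sys
from workcell import *
from h import *
from scipy.spatial.transform import Rotation as Ro
def delta(x,y,z,yaw):
    s=observe();R=Ro.from_euler("xyz",s["tool_rot"])
    d=R.inv().apply(np.array([x,y,z])-s["position"])/.05
    w=np.degrees((R.inv()*Ro.from_euler("xyz",[np.pi,0,yaw])).as_rotvec())/8
    print("t",round(s["clock"],2),"pos",s["position"].round(4),"rpy",s["tool_rot"].round(4),"F",s["force"].round(1),"w",round(s["width"]*91.2,2))
    print("units",d.round(3).tolist(),w.round(3).tolist())
if __name__=="__main__": delta(*map(float,sys.argv[1:5]))
E
python3 d.py .506 -.189 .15 -.122
```

```text
t 1.3 pos [ 0.1643 -0.551   0.214 ] rpy [ 3.1416 -0.      0.2898] F [-0.2  0.5  0.1] w 91.35
units [8.618, -4.986, 1.279] [0.0, -0.0, 2.949]
```

```bash
python3 -m creep '[[[0.9,-0.52,0,0,0,0],[0.9,-0.52,0,0,0,0],[0.9,-0.52,0,0,0,0],[0.9,-0.52,0,0,0,0],[0.9,-0.52,0,0,0,0],[0.9,-0.52,0,0,0,0],[0.9,-0.52,0.2,0,0,0],[0.9,-0.52,0.3,0,0,0],[0.9,-0.52,0.4,0,0,0],[0.5,-0.3,0.4,0,0,0]]]' 60; python3 d.py .506 -.189 .15 -.122
```

```text
clock: 2.55
position: [0.5179, -0.1831, 0.1498]
tool_rot: [3.133, -0.007, 0.284]
force: [0.0, -0.8, -0.2]
width: 0.656
t 2.55 pos [ 0.5179 -0.1831  0.1498] rpy [ 3.1325 -0.0068  0.2839] F [ 0.  -0.8 -0.2] w 59.82
units [-0.261, 0.047, -0.005] [0.054, -0.061, 2.907]
```

```bash
python3 -m creep '[[[0,0,0,0,0,1],[0,0,0,0,0,1],[0,0,0,0,0,0.95],[0,0,0,0,0,0]]]'; python3 d.py .506 -.189 .15 -.122
```

```text
clock: 3.05
position: [0.5188, -0.1798, 0.1474]
tool_rot: [3.137, -0.006, -0.134]
force: [1.1, -0.1, 0.6]
width: 0.656
t 3.05 pos [ 0.5188 -0.1798  0.1474] rpy [ 3.1374 -0.0059 -0.1343] F [ 1.1 -0.1  0.6] w 59.82
units [-0.229, 0.216, -0.053] [0.03, -0.042, -0.088]
```

```bash
python3 -m creep '[[[-0.23,0.22,-0.05,0.03,-0.04,-0.09],[0,0,0,0,0,0]]]'; python3 d.py .506 -.189 .15 -.122
python3 - <<'E'
from workcell import *
from h import *
for n,b in(("side",(110,210,270,370)),("top",(180,250,300,380))):
    I=[]
    for k in range(3): p=get_image(n);I.append(p["img"].astype(float))
    p["img"]=np.mean(I,0);np.savez(f"/tmp/{n}B.npz",**p)
    crop(np.clip(p["img"]*1.3,0,255).astype(np.uint8),*b,7,f"pics/B{n}.png")
    q=observe();R=q["tool_rot"]
    y=np.array([np.sin(R[2]),-np.cos(R[2]),0])
    print(n,proj(p,[q["position"],q["position"]+.03*y,q["position"]-.03*y]).round(1).tolist())
E
```

```text
clock: 3.3
position: [0.5059, -0.1893, 0.15]
tool_rot: [-3.141, -0.0, -0.117]
force: [0.2, -0.9, 0.2]
width: 0.658
t 3.3 pos [ 0.5059 -0.1893  0.15  ] rpy [-3.1414e+00 -5.0000e-04 -1.1710e-01] F [ 0.2 -0.9  0.2] w 60.02
units [0.001, -0.006, -0.001] [-0.001, -0.004, 0.035]
side [[328.1, 146.9], [335.5, 143.1], [320.4, 150.8]]
top [[344.4, 216.7], [354.1, 217.6], [334.8, 215.7]]
```

View pics/Bside.png

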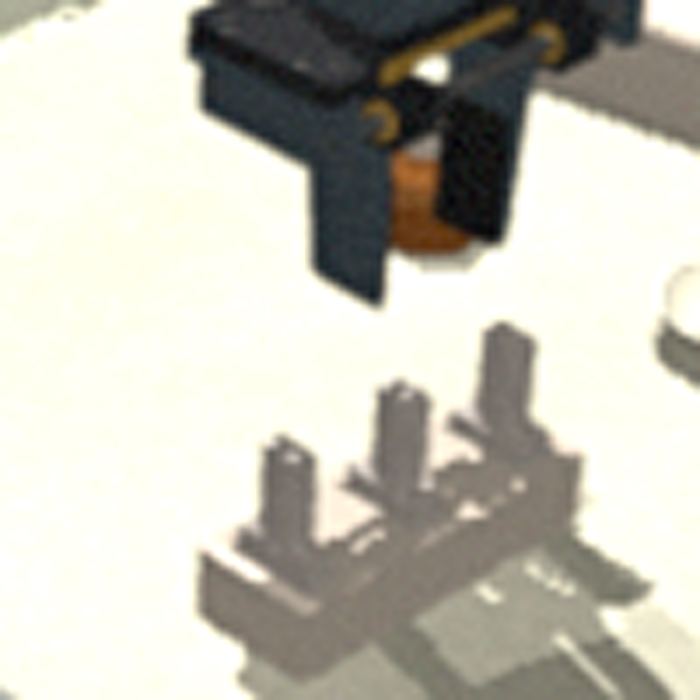

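View pics/Btop.png

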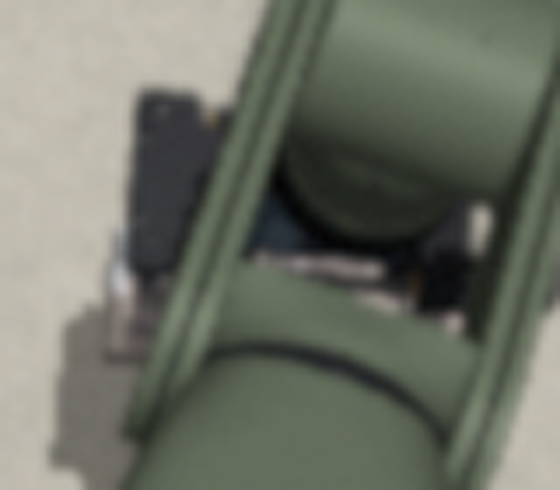

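```bash
python3 -m creep '[[[0,0,0.6,0,0,0],[0,0,0.6,0,0,0],[0,0,0.6,0,0,0],[0,0,0.2,0,0,0],[0,0,0,0,0,0]]]' 42;  python3 d.py .506 -.189 .041 -.122
python3 - <<'E'
from workcell import *
from h import *
p=get_image("side");crop(np.clip(p["img"]*1.3,0,255).astype(np.uint8),110,210,270,370,7,"pics/C.png")
E
```

```text
clock: 4.22
position: [0.5092, -0.1885, 0.0483]
tool_rot: [3.141, -0.005, -0.115]
force: [0.8, 0.5, -0.2]
width: 0.462
t 4.22 pos [ 0.5092 -0.1885  0.0483] rpy [ 3.141  -0.0047 -0.115 ] F [ 0.8  0.5 -0.2] w 42.18
units [-0.063, 0.017, 0.147] [0.004, -0.034, 0.05]
```

View pics/C.png

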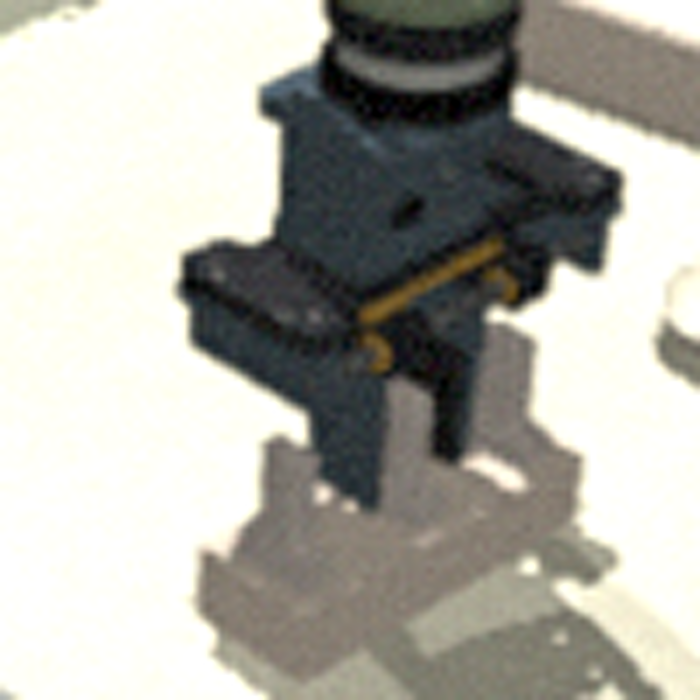

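```bash
python3 -m creep '[[[-0.06,0.02,0.15,0,-0.03,0.05],[0,0,0,0,0,0],[0,0,0,0,0,0],[0,0,0,0,0,0],[0,0,0,0,0,0]]]' 5 6;  python3 d.py .506 -.189 .041 -.122
```

```text
clock: 4.9
position: [0.508, -0.1901, 0.0436]
tool_rot: [3.139, -0.007, -0.122]
force: [-0.3, -0.2, -1.1]
width: 0.183
t 4.9 pos [ 0.508  -0.1901  0.0436] rpy [ 3.1393 -0.0066 -0.1225] F [-0.3 -0.2 -1.1] w 16.71
units [-0.043, -0.016, 0.052] [0.016, -0.048, -0.004]
```

```bash
python3 -m creep '[[[0,0,0,0,0,0],[-0.02,0,-0.14,0.02,-0.05,0],[0,0,0,0,0,0]]]' 30 10;  python3 d.py .506 -.190 .050 -.122; python3 -m creep '[[[0,0,0,0,0,0],[0,0,0,0,0,0],[0,0,0,0,0,0],[0,0,0,0,0,0]]]' 5 20;  python3 d.py .506 -.190 .050 -.122
```

```text
clock: 5.28
position: [0.5072, -0.19, 0.0514]
tool_rot: [-3.141, 0.0, -0.122]
force: [0.5, 0.4, -0.4]
width: 0.328
t 5.28 pos [ 0.5072 -0.19    0.0514] rpy [-3.1411e+00  1.0000e-04 -1.2240e-01] F [ 0.5  0.4 -0.4] w 29.93
units [-0.025, 0.003, 0.027] [-0.004, 0.001, -0.003]
clock: 5.78
position: [0.5072, -0.1901, 0.0515]
tool_rot: [-3.141, -0.0, -0.122]
force: [0.7, 0.1, 0.8]
width: 0.133
t 5.78 pos [ 0.5072 -0.1901  0.0515] rpy [-3.1411 -0.     -0.1225] F [0.7 0.1 0.8] w 12.13
units [-0.025, 0.002, 0.03] [-0.003, -0.0, -0.003]
```

```bash
python3 -m creep '[[[0,0,-0.6,0,0,0],[0,0,-0.6,0,0,0],[0,0,-0.6,0,0,0],[0,0,0,0,0,0]]]';  python3 d.py .536 .081 .15 -.205
```

```text
clock: 6.28
position: [0.5067, -0.1898, 0.1425]
tool_rot: [-3.14, 0.003, -0.123]
force: [0.6, -0.8, -1.6]
width: 0.131
t 6.28 pos [ 0.5067 -0.1898  0.1425] rpy [-3.1403e+00  2.6000e-03 -1.2250e-01] F [ 0.6 -0.8 -1.6] w 11.91
units [-0.08, -5.447, -0.142] [-0.009, 0.019, 0.591]
```

```bash
python3 -m creep '[[[0,-0.8,-0.1,0,0,0],[0,-0.9,0,0,0,0],[0,-0.9,0,0,0,0],[0,-0.9,0,0,0,0],[0,-0.9,0,0,0,0],[0,-0.5,0,0,0,0.3],[0,-0.15,0,0,0,0.3],[0,0,0,0,0,0]]]';  python3 d.py .536 .081 .15 -.205
```

```text
clock: 7.28
position: [0.5326, 0.0684, 0.1359]
tool_rot: [3.139, 0.021, -0.21]
force: [0.1, 0.0, -0.3]
width: 0.129
t 7.28 pos [0.5326 0.0684 0.1359] rpy [ 3.1389  0.0212 -0.2098] F [ 0.1  0.  -0.3] w 11.73
units [0.008, -0.259, -0.284] [0.019, 0.152, -0.034]
```

```bash
python3 -m creep '[[[0,-0.26,0.1,0.02,0.15,-0.03],[0,0,0,0,0,0]]]';  python3 d.py .536 .081 .12 -.205; python3 -m creep '[[[0,0,0.4,0,0,0],[0,0,0,0,0,0]]]'; python3 d.py .536 .081 .12 -.205; cat > look.py <<'E'
import sys
from workcell import *
from h import *
n,name,r0,r1,c0,c1,k=sys.argv[1:8]
I=[]
for _ in range(3): p=get_image(n);I.append(p["img"].astype(float))
p["img"]=np.mean(I,0);np.savez(f"/tmp/{name}.npz",**p)
crop(np.clip(p["img"]*1.4,0,255).astype(np.uint8),int(r0),int(r1),int(c0),int(c1),float(k),f"pics/{name}.png")
E
python3 look.py side D 170 250 210 290 9
```

```text
clock: 7.52
position: [0.5343, 0.0811, 0.129]
tool_rot: [3.141, 0.002, -0.205]
force: [-0.4, 0.1, -1.5]
width: 0.131
t 7.53 pos [0.5343 0.0811 0.129 ] rpy [ 3.1409e+00  1.6000e-03 -2.0550e-01] F [-0.4  0.1 -1.5] w 11.99
units [0.033, -0.005, 0.18] [0.005, 0.012, -0.003]
clock: 7.78
position: [0.5341, 0.0806, 0.1086]
tool_rot: [3.141, 0.001, -0.205]
force: [0.0, 0.8, -0.4]
width: 0.134
t 7.78 pos [0.5341 0.0806 0.1086] rpy [ 3.1406e+00  1.4000e-03 -2.0530e-01] F [ 0.   0.8 -0.4] w 12.21
units [0.034, -0.016, -0.228] [0.007, 0.01, -0.002]
```

View pics/D.png

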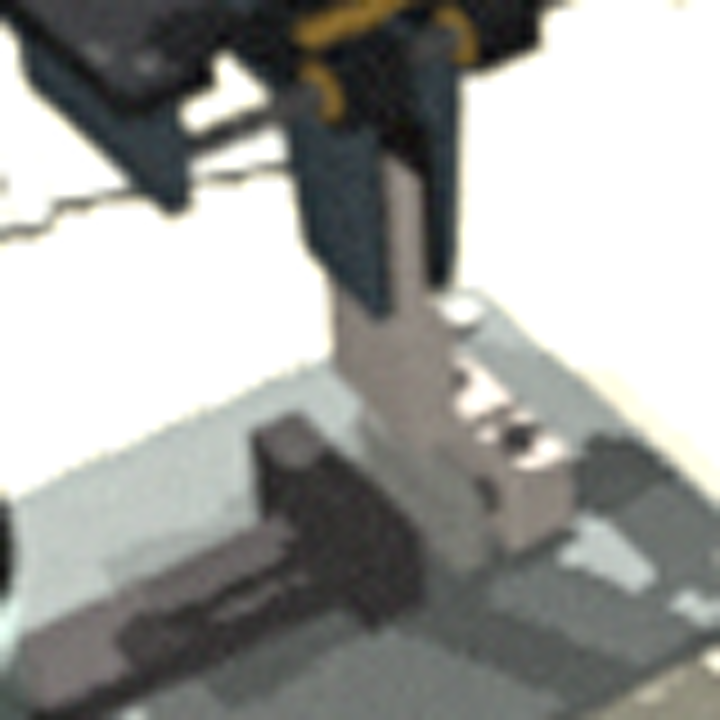

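```bash
cat > sp.py <<'E'
import sys
from h import *
from workcell import observe
# args: name th bottomoff dx box
def draw(name,th,q,zb,box,k,out,slot=None,ylocs=()):
    p=dict(np.load(f"/tmp/{name}.npz"));r0,r1,c0,c1=box
    im=cv2.resize(np.clip(p["img"][r0:r1,c0:c1,::-1]*1.4,0,255).astype(np.uint8),None,fx=k,fy=k,interpolation=cv2.INTER_CUBIC)
    def pl(L,q,col):
        c,sn=np.cos(q[2]),np.sin(q[2]);L=np.array(L,float)
        W=np.stack([q[0]+c*L[:,0]-sn*L[:,1],q[1]+sn*L[:,0]+c*L[:,1],L[:,2]],-1)
        x=((proj(p,W)-[c0,r0]+.5)*k-.5)
        cv2.polylines(im,[np.round(x*8).astype(int).reshape(-1,1,2)],False,col,1,cv2.LINE_AA,3)
    h=th/2;t=h-.0025
    a=.02
    pl([(a,h,zb+.04),(-a,h,zb+.04),(-a,-h,zb+.04),(-a,-h,zb+.008),(-a,-t,zb),(-a,t,zb),(-a,h,zb+.008),(-a,h,zb+.04),(a,h,zb+.04),(a,h,zb+.008),(a,t,zb),(-a,t,zb)],q,(0,255,0))
    if slot is not None:
        pl([(-.03,0,.012),(-.03,0,.038),(-.03,.003,.047),(.03,.003,.047),(.03,.02,.047),(-.03,.02,.047),(-.03,.003,.047),(-.03,0,.038)],slot,(0,0,255))
    cv2.imwrite(out,im)
if __name__=="__main__":
    s=observe();P=s["position"]
    draw("D",.017,[P[0],P[1],s["tool_rot"][2]],P[2]-.0455,(185,245,225,285),12,"pics/D2.png",[.5375,.0895,-.205])
E
python3 sp.py
```

```text
(no output)
```

View pics/D2.png

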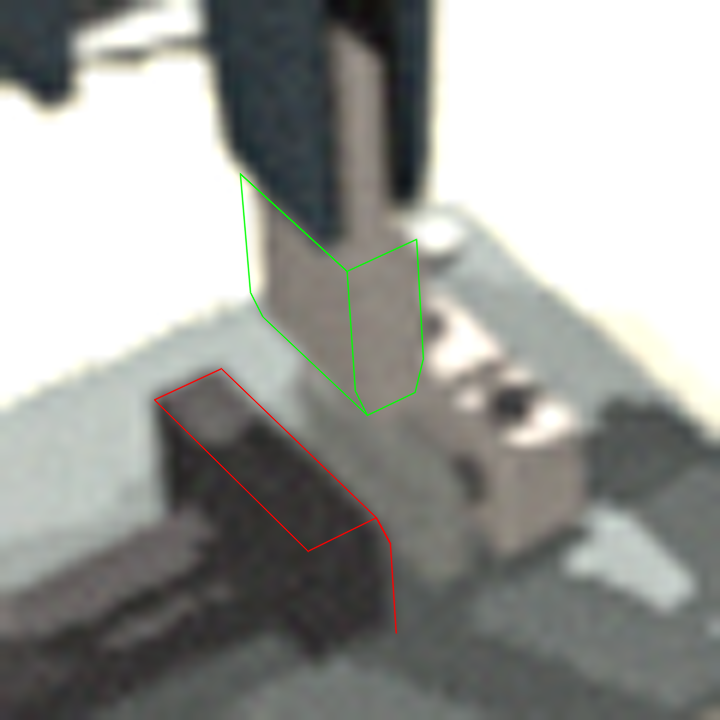

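```bash
python3 - <<'E'
from h import *
p=dict(np.load("/tmp/D.npz"));im=p["img"][190:235,235:275]
im=np.clip((im-60)*2.2,0,255).astype(np.uint8)
im=cv2.resize(im[:,:,::-1],None,fx=16,fy=13,interpolation=cv2.INTER_CUBIC);cv2.imwrite("pics/D3.png",cv2.resize(im,(533,600)))
E
```

```text
(no output)
```

View pics/D3.png

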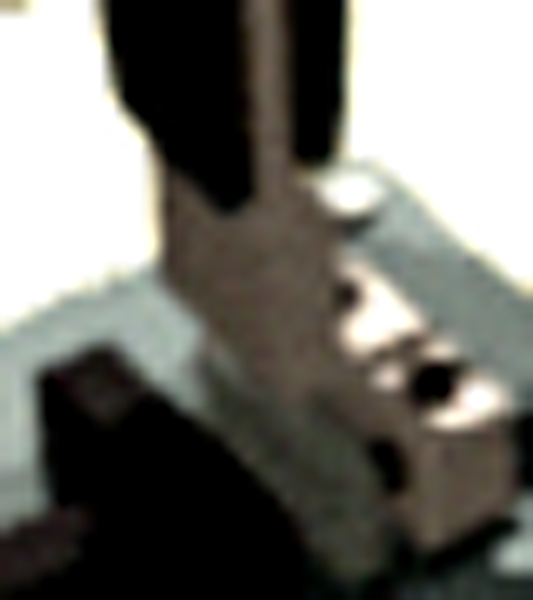

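```bash
python3 - <<'E'
from h import *
from workcell import observe
p=dict(np.load("/tmp/D.npz"));s=observe();P=s["position"];q=s["tool_rot"][2]
c,sn=np.cos(q),np.sin(q)
L=np.array([(-.016,.006,0),(-.016,-.006,0),(.016,.006,0),(-.016,.016,0),(-.016,-.016,0),(-.011,.006,.04),(-.011,-.006,.04),(-.02,-.0085,-.0055),(-.02,.0085,-.0055)])
W=np.stack([P[0]+c*L[:,0]-sn*L[:,1],P[1]+sn*L[:,0]+c*L[:,1],P[2]+L[:,2]],-1)
print(proj(p,W).round(1).tolist()); print(((proj(p,W)-[235,190]+.5)*13.33).round(0).tolist())
E
```

```text
[[253.3, 204.1], [257.3, 202.3], [246.1, 197.7], [249.8, 205.7], [260.7, 200.7], [251.2, 190.0], [255.4, 188.2], [259.2, 204.5], [253.4, 207.1]]
[[250.0, 195.0], [305.0, 170.0], [155.0, 109.0], [204.0, 216.0], [350.0, 150.0], [222.0, 7.0], [278.0, -18.0], [329.0, 199.0], [252.0, 235.0]]
```

```bash
python3 d.py .5407 .0812 .092 -.205; python3 -m creep '[[[0.13,-0.03,0.15,0,0,0],[0,0,0.1,0,0,0],[0,0,0,0,0,0]]]'; python3 d.py .5407 .0812 .092 -.205; python3 look.py side E 185 245 225 285 12
sed -i 's/draw("D".*/draw(sys.argv[1],float(sys.argv[2]),[P[0]-.0049,P[1]+.001,s["tool_rot"][2]],P[2]-.0455,(185,245,225,285),12,"pics\/"+sys.argv[1]+"2.png",[.5375,.0895,-.205])/' sp.py; python3 sp.py E .017
```

```text
t 7.92 pos [0.5361 0.0808 0.1106] rpy [-3.1409 -0.0034 -0.2054] F [-0.6  0.1 -0.9] w 11.72
units [0.088, -0.026, 0.373] [-0.005, -0.024, -0.003]
clock: 8.3
position: [0.5443, 0.0809, 0.0985]
tool_rot: [-3.14, -0.006, -0.206]
force: [-0.1, -0.4, -0.5]
width: 0.134
t 8.3 pos [0.5443 0.0809 0.0985] rpy [-3.1401 -0.0059 -0.2058] F [-0.1 -0.4 -0.5] w 12.23
units [-0.072, 0.008, 0.13] [-0.011, -0.042, -0.006]
```

View pics/E.png

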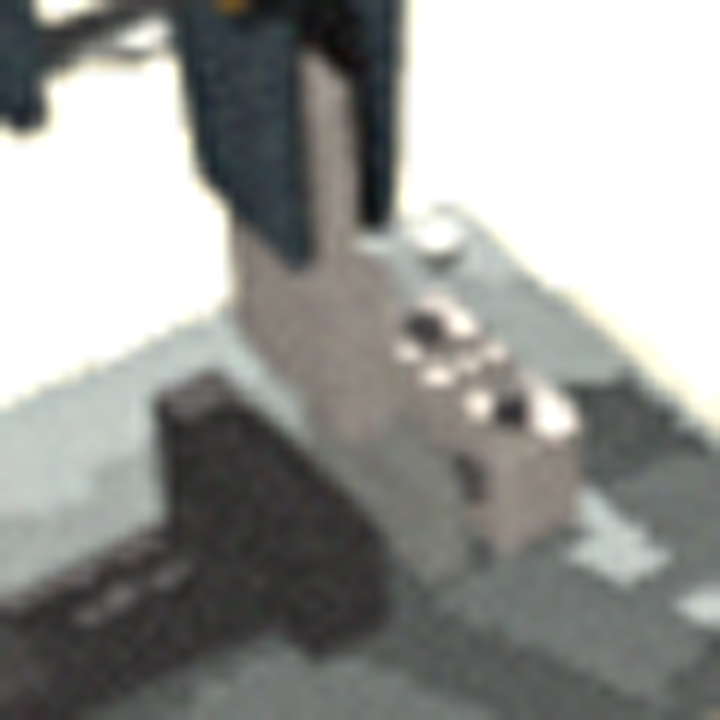

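View pics/E2.png

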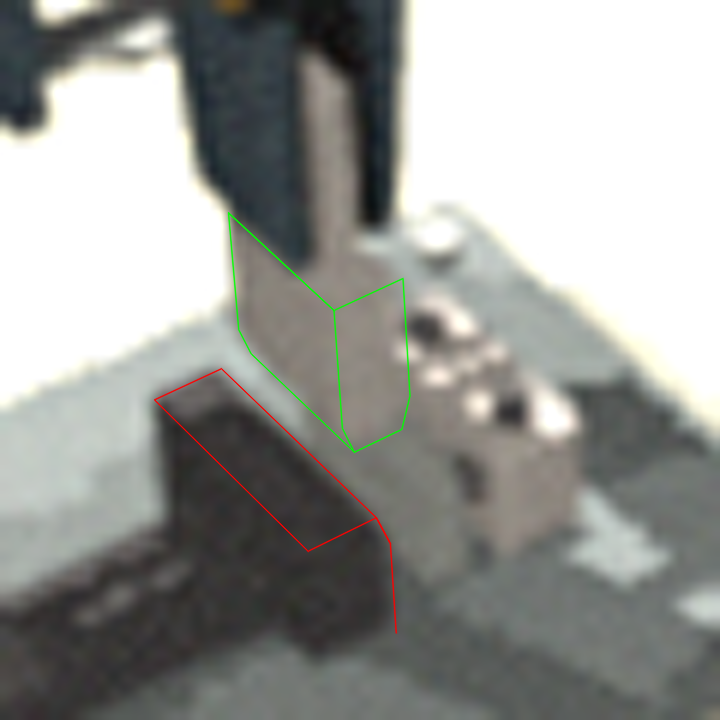

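```bash
python3 -m creep '[[[-0.07,0.01,0.1,-0.01,-0.04,0],[0,0,0,0,0,0]]]'; python3 d.py .5407 .0812 .085 -.205; python3 -m creep '[[[0,0,0.1,0,0,0],[0,0,0,0,0,0]]]'; python3 d.py .5407 .0812 .08 -.205
```

```text
clock: 8.7
position: [0.5406, 0.0812, 0.0938]
tool_rot: [-3.141, -0.001, -0.206]
force: [-0.3, -0.4, 0.5]
width: 0.132
t 8.7 pos [0.5406 0.0812 0.0938] rpy [-3.1413e+00 -8.0000e-04 -2.0560e-01] F [-0.3 -0.4  0.5] w 12.03
units [0.001, -0.0, 0.176] [-0.002, -0.006, -0.004]
clock: 8.95
position: [0.5406, 0.0812, 0.0885]
tool_rot: [-3.141, -0.001, -0.206]
force: [0.5, -0.5, -0.5]
width: 0.131
t 8.95 pos [0.5406 0.0812 0.0885] rpy [-3.1413e+00 -8.0000e-04 -2.0560e-01] F [ 0.5 -0.5 -0.5] w 11.98
units [0.003, 0.0, 0.169] [-0.002, -0.006, -0.004]
```

```bash
python3 -m creep '[[[0,0,0.06,0,0,0],[0,0,0,0,0,0]]]'; python3 -m creep '[[[0,0,0.06,0,0,0],[0,0,0,0,0,0]]]'; python3 -m creep '[[[0,0,0.04,0,0,0],[0,0,0,0,0,0]]]'
```

```text
clock: 9.2
position: [0.5406, 0.0812, 0.0853]
tool_rot: [-3.141, -0.001, -0.206]
force: [-0.2, -0.6, -0.8]
width: 0.128
clock: 9.45
position: [0.541, 0.0815, 0.0822]
tool_rot: [-3.141, -0.001, -0.206]
force: [0.3, -0.1, -0.9]
width: 0.136
clock: 9.7
position: [0.5413, 0.0815, 0.0807]
tool_rot: [-3.14, -0.002, -0.206]
force: [0.3, 0.0, -0.7]
width: 0.131
```

```bash
for i in 1; do python3 -m creep '[[[0,0,0.04,0,0,0],[0,0,0,0,0,0]]]'; python3 -m creep '[[[0,0,0.04,0,0,0],[0,0,0,0,0,0]]]'; python3 -m creep '[[[0,0,0.04,0,0,0],[0,0,0,0,0,0]]]'; done; python3 look.py side F 185 245 225 285 12
```

```text
clock: 9.95
position: [0.5415, 0.0811, 0.0795]
tool_rot: [-3.141, -0.003, -0.206]
force: [0.4, 0.4, -1.4]
width: 0.135
clock: 10.2
position: [0.5417, 0.0807, 0.0784]
tool_rot: [-3.141, -0.004, -0.206]
force: [0.2, -0.0, -1.9]
width: 0.131
clock: 10.45
position: [0.5419, 0.0804, 0.0774]
tool_rot: [3.142, -0.005, -0.206]
force: [-0.6, 0.7, -0.6]
width: 0.126
```

View pics/F.png

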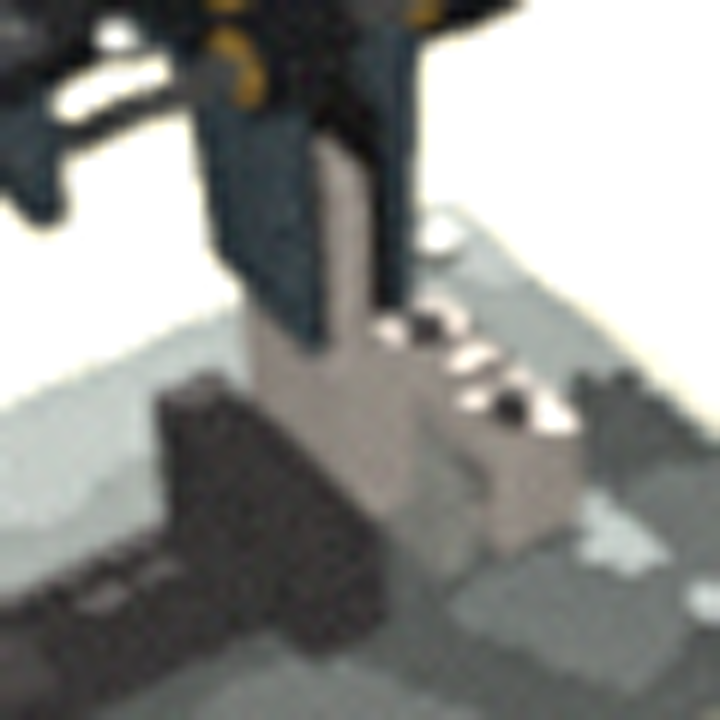

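```bash
for i in 1; do python3 -m creep '[[[-0.01,0,0.05,0,-0.03,0],[0,0,0,0,0,0]]]'; python3 -m creep '[[[0,0,0.05,0,0,0],[0,0,0,0,0,0]]]'; python3 -m creep '[[[0,0,0.05,0,0,0],[0,0,0,0,0,0]]]'; done; python3 d.py .5407 .0812 .0575 -.205
```

```text
clock: 10.85
position: [0.5422, 0.08, 0.0761]
tool_rot: [3.141, -0.003, -0.205]
force: [0.9, 0.9, -3.5]
width: 0.135
clock: 11.1
position: [0.5425, 0.0798, 0.0741]
tool_rot: [3.141, -0.004, -0.205]
force: [0.4, -0.6, -2.2]
width: 0.13
clock: 11.35
position: [0.5427, 0.0797, 0.0715]
tool_rot: [3.141, -0.004, -0.205]
force: [-0.0, -0.3, 0.9]
width: 0.128
t 11.35 pos [0.5427 0.0797 0.0715] rpy [ 3.1405 -0.004  -0.2051] F [-0.  -0.3  0.9] w 11.67
units [-0.047, -0.022, 0.28] [0.008, -0.029, -0.0]
```

```bash
for i in 1; do python3 -m creep '[[[-0.03,0,0.05,0,-0.03,0],[0,0,0,0,0,0]]]'; python3 -m creep '[[[-0.02,0,0.05,0,-0.02,0],[0,0,0,0,0,0]]]'; python3 -m creep '[[[0,0,0.05,0,0,0],[0,0,0,0,0,0]]]'; done; python3 d.py .5407 .0812 .0575 -.205;python3 look.py side G 185 245 225 285 12
```

```text
clock: 11.6
position: [0.5423, 0.0797, 0.0694]
tool_rot: [3.141, -0.002, -0.205]
force: [-0.4, 0.2, -0.2]
width: 0.132
clock: 11.85
position: [0.542, 0.0798, 0.0671]
tool_rot: [3.141, -0.001, -0.205]
force: [0.1, -1.1, 0.5]
width: 0.133
clock: 12.1
position: [0.5421, 0.0798, 0.0647]
tool_rot: [3.141, -0.001, -0.205]
force: [0.3, -1.3, 0.1]
width: 0.132
t 12.1 pos [0.5421 0.0798 0.0647] rpy [ 3.1408e+00 -1.1000e-03 -2.0510e-01] F [ 0.3 -1.3  0.1] w 12.04
units [-0.034, -0.023, 0.144] [0.006, -0.008, -0.0]
```

View pics/G.png

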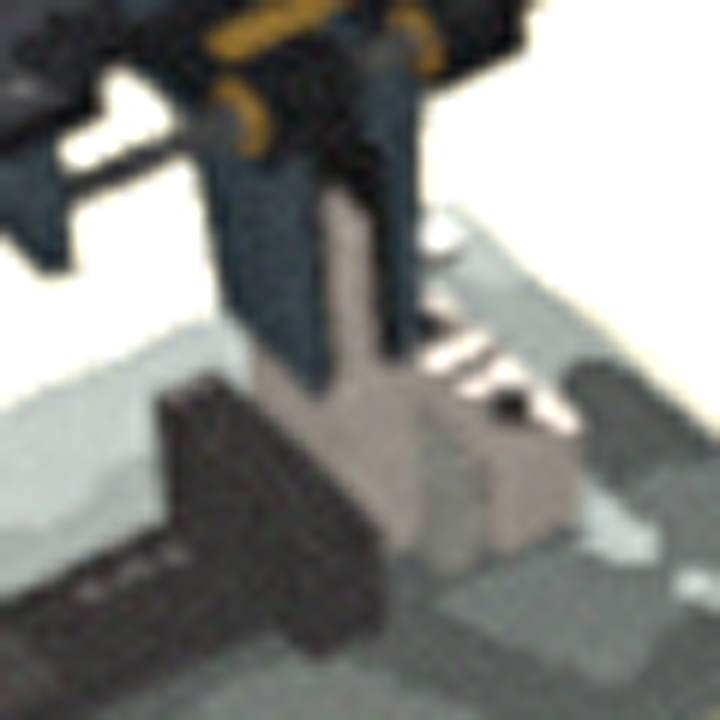

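```bash
python3 - <<'E'
from h import *
out=[]
for n in("sideA","E","G"):
    p=dict(np.load(f"/tmp/{n}.npz"));im=p["img"][212:237,252:278]
    im=np.clip((im-50)*2,0,255).astype(np.uint8)
    out.append(cv2.resize(im[:,:,::-1],None,fx=10,fy=20,interpolation=cv2.INTER_CUBIC))
    print(n,p["img"][225:232,255:275].mean(2).round(0)[::2].astype(int).tolist())
cv2.imwrite("pics/cmp.png",np.hstack(out))
E
```

```text
sideA [[67, 66, 67, 68, 82, 84, 74, 74, 67, 48, 60, 77, 77, 77, 76, 77, 72, 76, 95, 114], [62, 64, 68, 63, 66, 65, 69, 70, 67, 67, 71, 77, 80, 77, 76, 76, 76, 76, 96, 115], [29, 35, 60, 66, 65, 68, 69, 70, 65, 60, 64, 77, 80, 75, 74, 64, 56, 58, 74, 97], [27, 55, 77, 72, 66, 66, 68, 71, 64, 71, 87, 79, 65, 58, 74, 82, 84, 100, 113, 114]]
E [[86, 84, 80, 83, 85, 88, 88, 88, 69, 55, 76, 96, 102, 98, 97, 94, 98, 94, 97, 88], [63, 78, 81, 84, 84, 84, 85, 85, 84, 84, 90, 97, 100, 98, 97, 96, 96, 97, 121, 142], [34, 51, 71, 82, 84, 85, 89, 89, 80, 78, 83, 94, 100, 95, 89, 82, 75, 74, 95, 122], [40, 45, 59, 72, 80, 83, 91, 87, 81, 67, 64, 80, 86, 78, 80, 80, 85, 106, 128, 135]]
G [[105, 103, 99, 102, 97, 86, 87, 90, 88, 83, 84, 96, 103, 99, 98, 99, 97, 100, 111, 106], [75, 97, 102, 100, 98, 86, 84, 87, 86, 91, 90, 97, 101, 98, 96, 98, 97, 99, 116, 139], [37, 55, 87, 101, 92, 84, 86, 89, 90, 90, 87, 94, 100, 98, 90, 84, 71, 73, 98, 126], [38, 46, 67, 67, 66, 74, 83, 91, 90, 78, 67, 71, 77, 74, 81, 82, 83, 84, 82, 87]]
```

View pics/cmp.png

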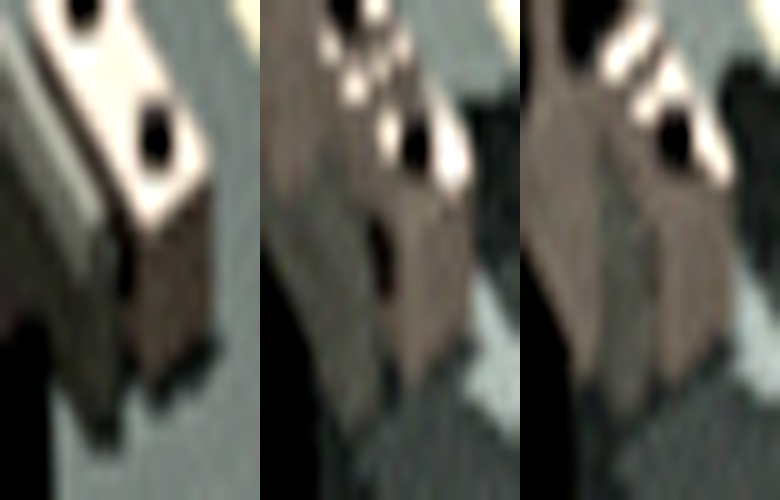

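```bash
python3 -m creep '[[[-0.02,0,0.06,0,0,0],[0,0,0,0,0,0]]]'; python3 -m creep '[[[-0.02,0,0.05,0,0,0],[0,0,0,0,0,0]]]';python3 -m creep '[[[0,0,0.04,0,0,0],[0,0,0,0,0,0]]]';  python3 d.py .5407 .0812 .0575 -.205
```

```text
clock: 12.5
position: [0.5418, 0.0798, 0.0621]
tool_rot: [3.141, -0.003, -0.205]
force: [0.8, -0.7, -1.5]
width: 0.131
clock: 12.75
position: [0.5415, 0.0799, 0.0601]
tool_rot: [3.141, -0.004, -0.205]
force: [0.6, -1.7, -1.2]
width: 0.13
clock: 13.0
position: [0.5415, 0.0799, 0.0584]
tool_rot: [3.141, -0.004, -0.205]
force: [1.2, -0.8, -0.7]
width: 0.128
t 13.0 pos [0.5415 0.0799 0.0584] rpy [ 3.141  -0.0044 -0.2048] F [ 1.2 -0.8 -0.7] w 11.64
units [-0.021, -0.023, 0.017] [0.004, -0.032, 0.001]
```

```bash
python3 -m creep '[[[0,0,0.04,0,-0.03,0],[0,0,0,0,0,0]]]'; python3 -m creep '[[[0,0,0.04,0,0,0],[0,0,0,0,0,0]]]';python3 -m creep '[[[0,0,0.04,0,0,0],[0,0,0,0,0,0]]]';  python3 d.py .5407 .0812 .0575 -.205
```

```text
clock: 13.25
position: [0.5417, 0.0799, 0.0575]
tool_rot: [3.141, -0.0, -0.205]
force: [0.4, -1.6, -1.4]
width: 0.129
clock: 13.5
position: [0.5416, 0.0799, 0.0575]
tool_rot: [3.141, -0.001, -0.205]
force: [1.7, -1.3, -4.7]
width: 0.132
clock: 13.75
position: [0.5416, 0.0798, 0.0575]
tool_rot: [3.141, -0.001, -0.205]
force: [0.8, -1.6, -3.9]
width: 0.129
t 13.75 pos [0.5416 0.0798 0.0575] rpy [ 3.1414e+00 -1.1000e-03 -2.0490e-01] F [ 0.8 -1.6 -3.9] w 11.78
units [-0.024, -0.023, 0.001] [0.002, -0.008, 0.001]
```

```bash
python3 -m creep '[[[0,0,0.1,0,0,0],[0,0,0.1,0,0,0]]]'; python3 -m creep '[[[0,0,0,0,0,0],[0,0,0,0,0,0],[0,0,0,0,0,0],[0,0,-0.3,0,0,0],[0,0,-0.6,0,0,0],[0,0,-0.6,0,0,0],[0,0,-0.6,0,0,0],[0,0,-0.6,0,0,0]]]' 30;  python3 d.py .53 .03 .2 -.205;python3 look.py side H 185 245 225 285 12; python3 look.py top I 195 245 225 290 12
```

```text
clock: 14.0
position: [0.5435, 0.0795, 0.0537]
tool_rot: [-3.141, -0.006, -0.204]
force: [-6.4, -2.7, 28.2]
width: 0.134
clock: 15.0
position: [0.5403, 0.0804, 0.1908]
tool_rot: [3.14, 0.003, -0.203]
force: [-0.1, -0.2, 0.4]
width: 0.324
t 15.0 pos [0.5403 0.0804 0.1908] rpy [ 3.1403e+00  2.9000e-03 -2.0260e-01] F [-0.1 -0.2  0.4] w 29.58
units [0.0, 1.029, -0.182] [0.009, 0.021, 0.017]
```

View pics/H.png

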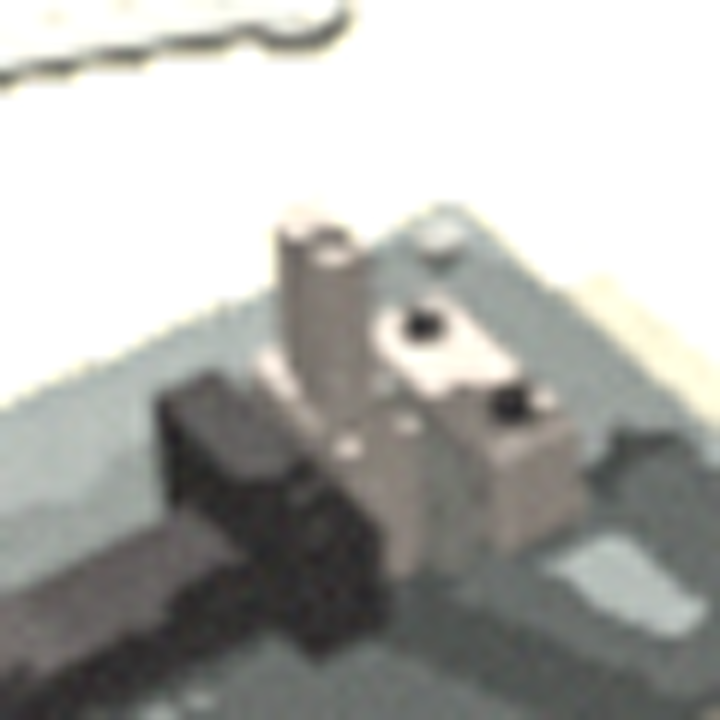

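```bash
cat > chk.py <<'E'
import sys
from h import *
def box(x,y,z0,z1):return [(x,-y,z1),(x,y,z1),(-x,y,z1),(-x,-y,z1),(x,-y,z1)],[(-x,y,z1),(-x,y,z0),(-x,-y,z0),(-x,-y,z1)]
def run(name,q,th,zb,bx,k,out,gain=1.3):
    p=dict(np.load(f"/tmp/{name}.npz"));r0,r1,c0,c1=bx
    im=cv2.resize(np.clip(p["img"][r0:r1,c0:c1,::-1]*gain,0,255).astype(np.uint8),None,fx=k,fy=k,interpolation=cv2.INTER_CUBIC);im0=im.copy()
    c,sn=np.cos(q[2]),np.sin(q[2])
    for L in box(.011,.006,zb+.04,zb+.084)+box(.02,th/2,zb+.008,zb+.04):
        L=np.array(L);W=np.stack([q[0]+c*L[:,0]-sn*L[:,1],q[1]+sn*L[:,0]+c*L[:,1],L[:,2]],-1)
        x=((proj(p,W)-[c0,r0]+.5)*k-.5);cv2.polylines(im,[np.round(x*8).astype(int).reshape(-1,1,2)],False,(0,255,0),1,cv2.LINE_AA,3)
    cv2.imwrite(out,np.hstack([im0,im]))
if __name__=="__main__":
    run("H",[.5358,.0812,-.205],.017,.012,(197,240,238,275),10.5,"pics/H2.png",1.2)
    run("H",[.5358,.0812,-.205],.017,.016,(197,240,238,275),10.5,"pics/H3.png",1.2)
E
python3 chk.py
```

```text
(no output)
```

View pics/H2.png

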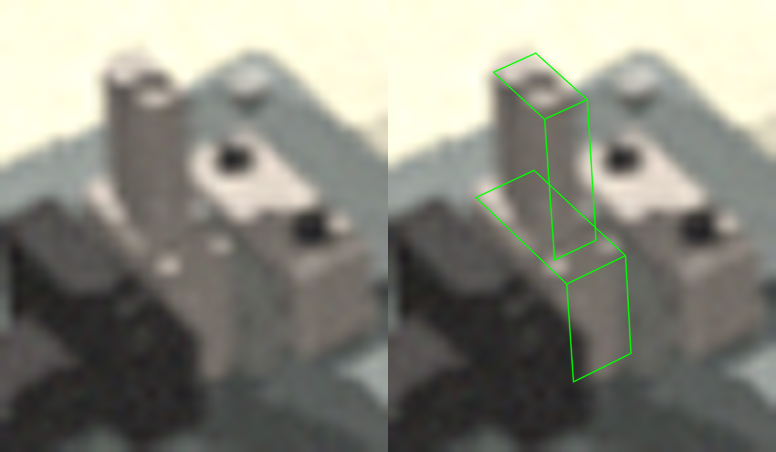

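View pics/H3.png

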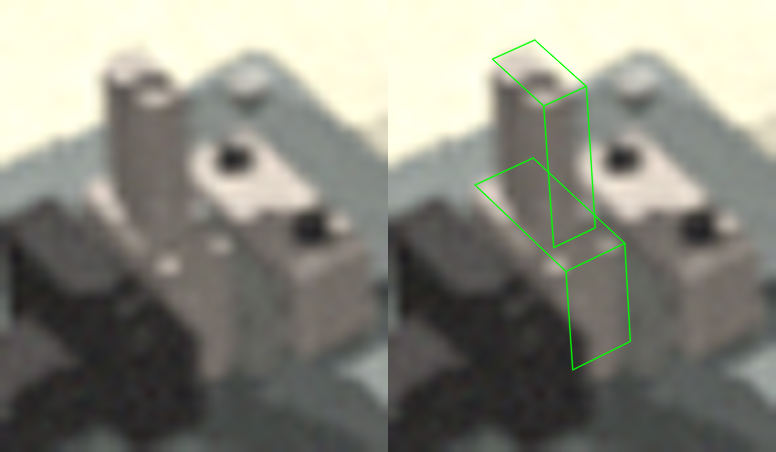

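View pics/I.png

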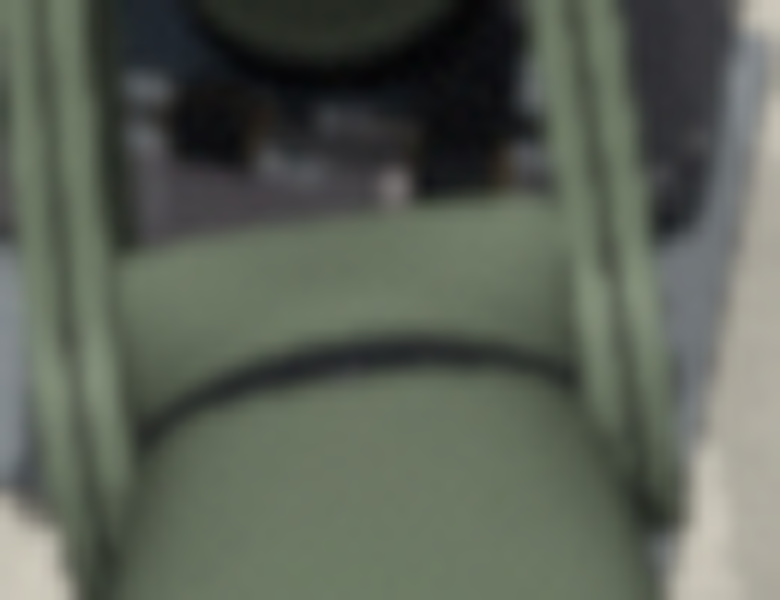

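```bash
python3 -m creep '[[[0,0.6,-0.5,0,0,0],[0,0.9,-0.3,0,0,0],[-0.3,0.9,0,0,0,0],[-0.3,0.9,0,0,0,0],[-0.5,0.9,0,0,0,0],[-0.5,0.9,0,0,0,0],[-0.5,0.9,0,0,0,0],[-0.5,0.9,0,0,0,0],[-0.3,0.9,0,0,0,0],[0,0,0,0,0,0]]]'; python3 look.py side J 120 290 150 372 3.5; python3 look.py top K 190 245 225 345 6.5
```

```text
clock: 16.55
position: [0.308, -0.2811, 0.2202]
tool_rot: [3.141, 0.031, -0.2]
force: [0.6, 0.3, -0.4]
width: 0.331
```

View pics/J.png

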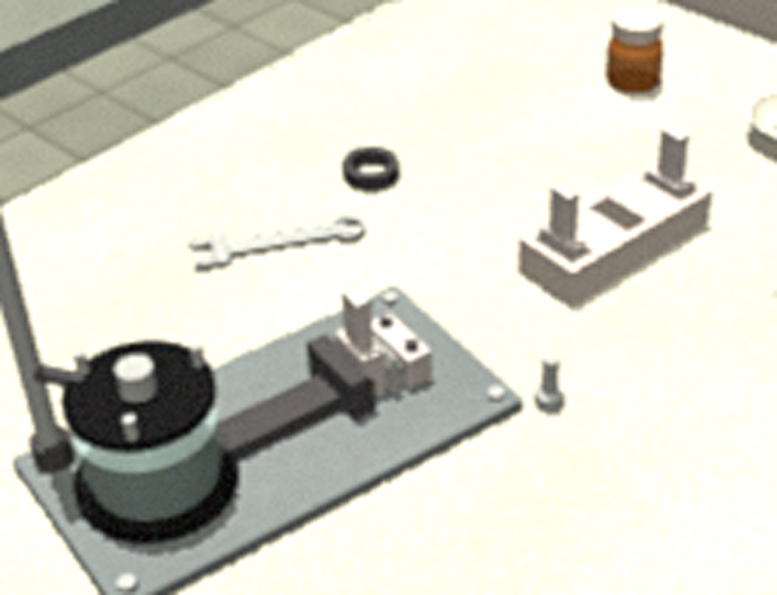

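View pics/K.png

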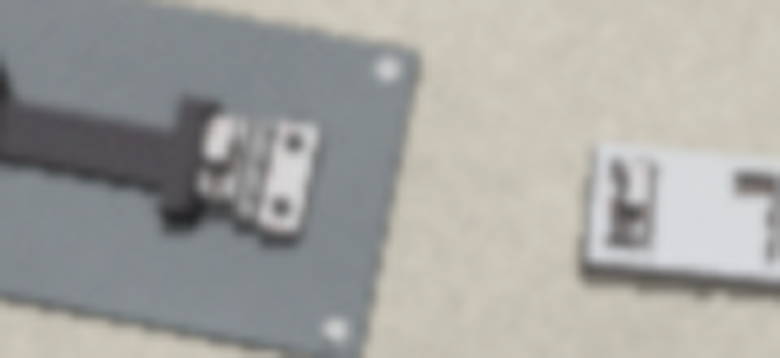

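```bash
python3 - <<'E'
from chk import *
run("J",[.5358,.0812,-.205],.017,.012,(197,242,230,275),8.8,"pics/J2.png",1.0)
run("K",[.5398,.0797,-.205],.017,.012,(197,227,243,273),13,"pics/K2.png",1.3)
E
```

```text
(no output)
```

View pics/J2.png

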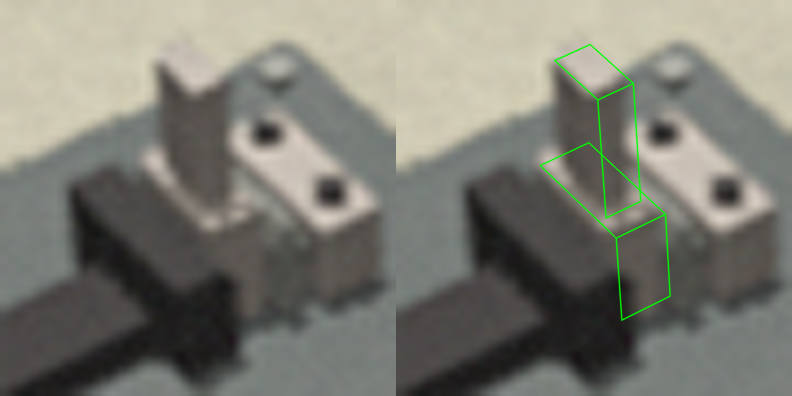

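View pics/K2.png

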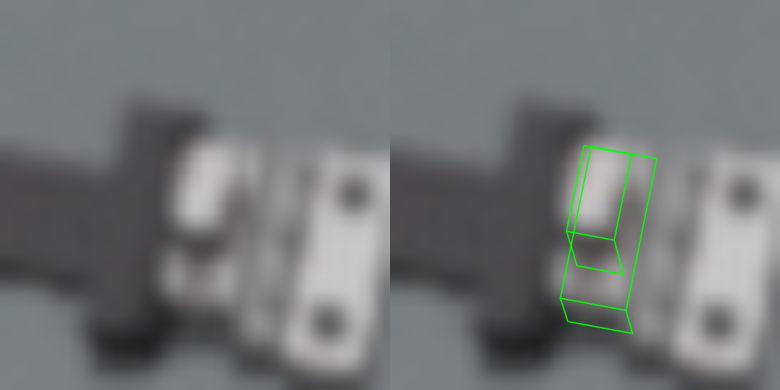

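```bash
python3 - <<'E'
from h import *
def loc(p,u,v,z,yaw=-.205):
    T=np.asarray(p["pose"]);d=T[:3,:3]@np.array([(u-p["cx"])/p["fx"],(v-p["cy"])/p["fy"],1]);o=T[:3,3]
    w=o+d*(z-o[2])/d[2];c,s=np.cos(yaw),np.sin(yaw)
    return [round(1000*x,1) for x in(c*w[0]+s*w[1],-s*w[0]+c*w[1])]
J=dict(np.load("/tmp/J.npz"));K=dict(np.load("/tmp/K.npz"))
pj=lambda x,y:((x+.5)/8.8-.5+230,(y+.5)/8.8-.5+197)
pk=lambda x,y:((x+.5)/13-.5+243,(y+.5)/13-.5+197)
print("side block",loc(J,*pj(298,162),.046))
print("side handle",loc(J,*pj(194,69),.096))
print("side blade top",loc(J,*pj(200,178),.052))
for c in[(72,185),(110,163),(237,278),(200,300)]: print("cheek",loc(J,*pj(*c),.047))
print("top block",loc(K,*pk(340.5,259),.046),"handle",loc(K,*pk(206,187),.096),"blade",loc(K,*pk(207,219),.052))
E
```

```text
side block [np.float64(507.8), np.float64(156.5)]
side handle [np.float64(509.6), np.float64(188.7)]
side blade top [np.float64(513.2), np.float64(187.2)]
cheek [np.float64(538.3), np.float64(215.8)]
cheek [np.float64(539.9), np.float64(201.6)]
cheek [np.float64(475.5), np.float64(199.8)]
cheek [np.float64(474.2), np.float64(213.3)]
top block [np.float64(511.2), np.float64(156.3)] handle [np.float64(513.5), np.float64(188.8)] blade [np.float64(514.0), np.float64(191.1)]
```

```bash
python3 -c "
from workcell import *
s=observe();print(s['clock'],s['qd'].round(3),s['force'].round(1));print(sign_off())"
```

```text
16.85 [ 0.003 -0.002 -0.004 -0.003  0.    -0.001] [-0.5  0.1 -0.7]
the job is handed in; nothing more can be done
None
```

I pushed the 17 mm (mid) spacer fully home in the slot, let go of it and handed the job in at 16.9 s of the 69 s allowed. The thin and thick spacers were never lifted and still stand in the rack's outer pockets.

**Which spacer:** the gripper read 16.7 mm across the blade of the one in the middle pocket. Pictures of the empty slot put the gap at about 13.5 to 15 mm. With the spacer in, the jaw had moved back about 3 to 4 mm. I inferred from this that the 20 mm spacer could not fit, since it would need about 5 to 6.5 mm; I did not try it in the slot.

**Last checks:**
- **Home and upright:** the side picture with a model drawn over it shows the spacer upright on the slot floor. The last picture also shows the rack, spanner, collar, bolt and jar where they were. The arm was clear and at rest.
- **Centring:** most measurements put the spacer about 2 to 3 mm towards +x from the slot's middle, and one read about 5 mm. This is close to the picture accuracy, so I left it.
- **Force:** the insertion itself showed only a few newtons. Once the spacer stopped, I pressed once more to be sure it was down. That press peaked at 28 N and the tool went 4 mm further down. The fingers probably slid on the handle, but I did not confirm it.

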